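# Line up the seed pots by size between feeder and bird bath

### The job

Stand the four terracotta seed pots upright along the plank in order of size, one centred on each slate disc, with the smallest at the end next to the bird feeder and the largest at the end next to the bird bath. Set each pot down gently without dropping it or tipping it over, and leave the feeder and the bird bath where they stand.

Things in the scene. Friction and masses are not known exactly. Their poses are not given: they have to be found in the camera images.
- pot_small: the smallest of four open terracotta seed pots, 42 mm tall; an upright straight collar 38 mm across forms its top 20 mm, below it the wall tapers to a foot 28 mm across (wall about 5 mm). Origin: centre of the underside, z up; its yaw means nothing. Stands on the table at the start.
- pot_medium: the second smallest of four open terracotta seed pots, 52 mm tall; an upright straight collar 46 mm across forms its top 22 mm, below it the wall tapers to a foot 34 mm across (wall about 5 mm). Origin: centre of the underside, z up; its yaw means nothing. Stands on the table at the start.
- pot_large: the second largest of four open terracotta seed pots, 62 mm tall; an upright straight collar 54 mm across forms its top 24 mm, below it the wall tapers to a foot 40 mm across (wall about 5 mm). Origin: centre of the underside, z up; its yaw means nothing. Stands on the table at the start.
- pot_largest: the largest of four open terracotta seed pots, 72 mm tall; an upright straight collar 62 mm across forms its top 26 mm, below it the wall tapers to a foot 46 mm across (wall about 5 mm). Origin: centre of the underside, z up; its yaw means nothing. Stands on the table at the start.
- disc_1: grey slate disc, 76 mm across, 6 mm thick, number 1 of four from the robot's left (+y), fixed on a dark fixed plank 100 x 390 x 12 mm. Origin: centre of its underside, 12 mm above the table (its top at 18 mm). Its x points across the plank away from the robot, y along it to the left. Neighbouring centres are 80 to 104 mm apart.
- disc_2: grey slate disc, 76 mm across, 6 mm thick, number 2 of four from the robot's left (+y), fixed on a dark fixed plank 100 x 390 x 12 mm. Origin: centre of its underside, 12 mm above the table (its top at 18 mm). Its x points across the plank away from the robot, y along it to the left. Neighbouring centres are 80 to 104 mm apart.
- disc_3: grey slate disc, 76 mm across, 6 mm thick, number 3 of four from the robot's left (+y), fixed on a dark fixed plank 100 x 390 x 12 mm. Origin: centre of its underside, 12 mm above the table (its top at 18 mm). Its x points across the plank away from the robot, y along it to the left. Neighbouring centres are 80 to 104 mm apart.
- disc_4: grey slate disc, 76 mm across, 6 mm thick, number 4 of four from the robot's left (+y), fixed on a dark fixed plank 100 x 390 x 12 mm. Origin: centre of its underside, 12 mm above the table (its top at 18 mm). Its x points across the plank away from the robot, y along it to the left. Neighbouring centres are 80 to 104 mm apart.
- feeder: green plastic bird feeder with a gabled flip-top roof and a clear hopper, 140 x 145 x 161 mm (roof ridge along its y), 0.8 kg, loose; stands past one end of the plank, at the left or at the right. Origin: centre of its underside, z up.
- bath: blue ceramic bird bath, a round open dish 170 mm across and 38 mm high, 0.9 kg, loose; stands past the other end of the plank. Origin: centre of its underside, z up.
Mind the look-alikes: they are no part of the job. Leave any white or yellow look-alike of the pot_large alone.

How it is judged:
By the outcome, as a careful person would: the job done as asked, in the order asked, and still so for the second after the job is handed in, with the robot touching nothing.
It also fails if it takes over 93 s, if anything falls off the work surface, if the arm or the gripper's body presses on something with over 40 N, if the wrist force passes 120 N, or if a joint passes its speed limit or range.

### The arm

A 6-joint arm with a two-finger parallel gripper is mounted at the origin on the work surface. World frame = base frame: x ahead of the robot, y to its left, z up, the work surface at z = 0. Lengths are in m, angles in degrees, forces in N, time in s.
With the tool pointing down it reaches from about 0.375 to 0.975 m from the base axis. Payload 3.8 kg.
Tool frame: the origin (TCP) lies midway between the tips of the shut fingers; the grasp point (between the pads) lies r.grip_point_offset behind it (r.grip_point_offset is the distance from the TCP to the grasp point, in m); z points along the fingers, x is the direction in which the jaws open and shut, and the axes are right-handed (so a half turn about z gives the same grasp; the last joint's range is limited). The gripper opens to 88 mm and grips with 3 to 60 N. Pads are 18 mm wide; open, the fingers measure 123 mm over their backs; the gripper's body (75 mm by 187 mm) begins 45 mm behind the grasp point.
Start: joints at [-66.916, 15.12, 91.902, -0, 72.978, -2.114], TCP at [0.287, -0.611, 0.239] pointing down, gripper open.
Joint ranges: [-150.88, 150.88], [-54.13, 125.18], [17.81, 147.31], [-75.09, 255.09], [0, 152.58], [-146.25, 146.25]. Speed limits (degrees/s): [147.25, 147.25, 180, 180, 180, 180].

### API

Orientations are given as [roll, pitch, yaw] about the fixed x, y, z axes, in that order (R = Rz(yaw) Ry(pitch) Rx(roll)).
In Python, from station import r gives the robot as it stands.
- The arm moves only by the shell command python3 -m crank 'ROWS' [OPENING] [FORCE]. ROWS is text: rows parted by semicolons, each of 4 numbers parted by spaces: the shift along the tool's x, y, z in mm, then the turn about the tool's z in rad. A call has exactly 8 rows; each row shifts and turns the commanded pose from where the row before left it, along the tool's axes as they then stand; what a row does not reach is not made up. A row lasts 1/8 s, in which the tool goes at most 62.5 mm and 10.7 degrees, less where a joint would pass 70% of its speed; a pose out of reach is approached as far as the arm can. A call with a gripper value outside its range is refused whole. OPENING is the opening, from 0 (shut) to 1 (fully open), set as the call begins (- or left out, the last holds). The fingers move at their own pace and stop on an object; FORCE is the grip in N (left out, the last holds). Time passes only in rows, so rows that do not move let the fingers close, or fill a call up. It gives the time, the measured TCP pose, the force and the opening at its end, in the units of the state.
- r.get_obs(): the state, without advancing time (a new reading comes with each control period).
- r.read_camera(name): name is "scene" or "top" or "wrist"; returns a dict with "image" (384x512x3 uint8, red, green, blue), "fx", "fy", "cx", "cy" (pixels), "eye" and "rotation" of the camera in the world. Camera axes: x right, y down, z forward; pixel columns grow to the right and rows downward; lengths in m; the calibration is good to about 2 mm. A picture is of the moment at which its call begins. There is no depth.
- r.finish_job(): hands the job in, once; it reports no verdict.
The state is a dict: "t": time; "qpos": joint angles; "qd": joint speeds; "tau": joint torques, N m; "tcp_pos": TCP position; "tool_rot": TCP orientation; "wrist_force": force on the tool from outside, world axes, zero at the start; "moment": the same for the moment, N m; "grip_width": finger opening in m.
Only numpy, scipy, OpenCV 4.12 (cv2) and the standard library are available. Lean on these libraries where they do the work, as an engineer would, in place of code of your own. Each camera call takes 0.05 s, during which the arm holds its last target. There are 200 camera calls.

## Working session

There is one attempt and no reset: what is moved stays moved. The work goes in short steps, Python scripts to look and compute and a shell command to move; the robot and the scene stay as the last step left them, time stands still between calls to the robot, and variables do not carry over. Pictures are saved under pics/ and viewed, about 12 in all and at most 16, crops included, and the job is handed in when it is done.

```bash
mkdir -p pics; ls
python3 - <<'E'
from station import r
import cv2
print(r.get_obs(), r.grip_point_offset)
for n in ("scene","top"):
    c=r.read_camera(n); cv2.imwrite(f"pics/{n}0.png",cv2.resize(c["image"][:,:,::-1],(768,576),interpolation=cv2.INTER_CUBIC))
    print(n,c["fx"],c["fy"],c["cx"],c["cy"],c["eye"],c["rotation"])
E
```

```text
pics
{'t': 0.0, 'qpos': array([-6.69165944e+01,  1.51692477e+01,  9.19798340e+01, -1.25444693e-03,
        7.29776064e+01, -2.11374215e+00]), 'qd': array([-0.04014681,  0.04553301, -0.00613813,  0.00207733,  0.03333177,
       -0.07642579]), 'tau': array([-1.63915439e-05, -5.02106845e+01, -3.56877923e+01,  7.30429706e-02,
        2.94843328e-02, -1.66238869e-04]), 'tcp_pos': array([ 0.28709183, -0.61012713,  0.23740034]), 'tool_rot': array([-1.79996525e+02,  1.26646103e-01, -6.48024798e+01]), 'wrist_force': array([-0.13125931,  0.04838291,  0.22618336]), 'moment': array([-0.06893371, -0.00353406,  0.04636469]), 'grip_width': 0.08834977864561173} 0.0187
scene 424.13998105108504 424.13998105108504 261.2121760688346 183.94358039848203 [1.17769905 0.5820042  0.85437049] [-1.31689989e+02 -2.37417934e-02  1.31032807e+02]
top 391.75092189926295 391.75092189926295 254.80100449625633 190.68429565702803 [0.28710899 0.00604752 1.11523798] [-168.9114544     0.45876865  -89.35585637]
```

View pics/top0.png

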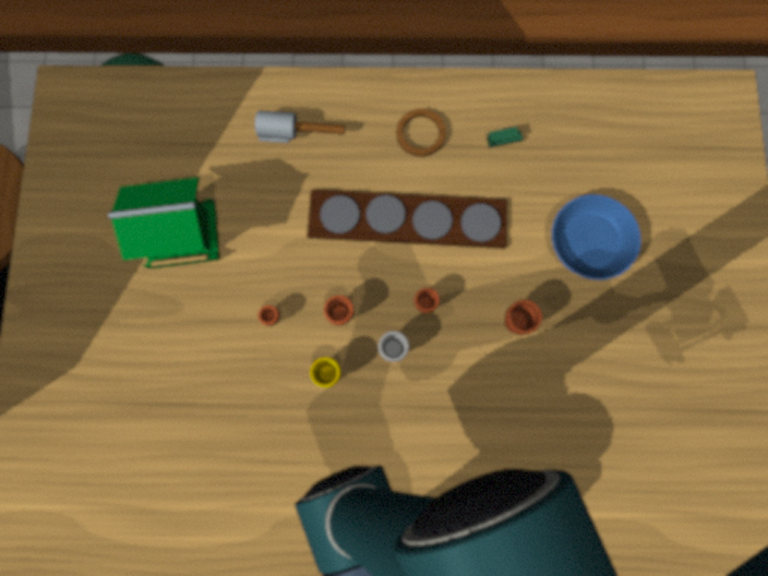

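View pics/scene0.png

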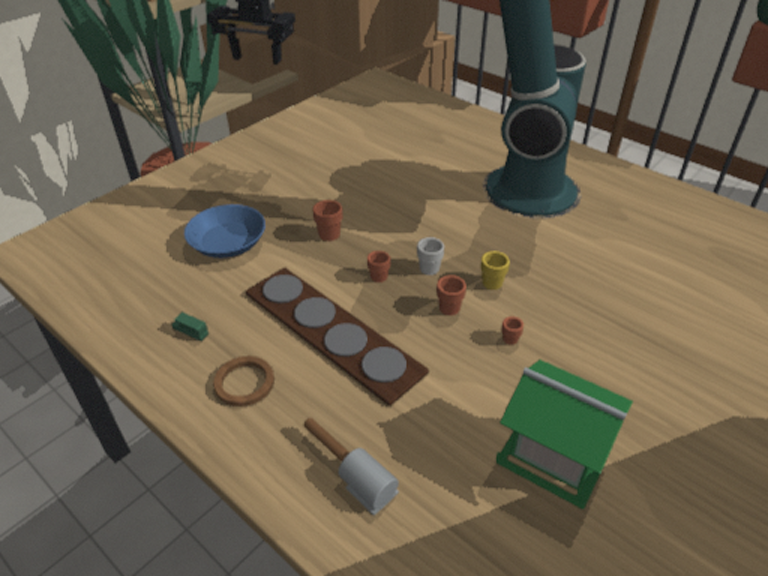

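Top view (768x576 px): feeder at left (+y), bath at right, discs at (340,214), (386,214), (432,220), (481,222). The pots are small (268,315), large (339,310), medium (427,300) and largest (523,317), with white and yellow decoys. So disc_1 takes small and disc_4 takes largest. I'll crop in closer.

```bash
cat > h.py <<'E'
from station import r
import cv2, numpy as np
from scipy.spatial.transform import Rotation as Ro
def ray(c,u,v):
    d=Ro.from_euler('xyz',c["rotation"],degrees=True).as_matrix()@np.array([(u-c["cx"])/c["fx"],(v-c["cy"])/c["fy"],1])
    return np.array(c["eye"]),d
def atz(c,u,v,z):
    e,d=ray(c,u,v); return e+d*(z-e[2])/d[2]
def tri(rays):
    A=0;b=0
    for e,d in rays:
        d=d/np.linalg.norm(d);P=np.eye(3)-np.outer(d,d);A=A+P;b=b+P@e
    x=np.linalg.solve(A,b)
    return x,[float(np.linalg.norm(np.cross(x-e,d/np.linalg.norm(d)))) for e,d in rays]
def crop(c,name,x0,y0,x1,y1,s):
    cv2.imwrite(name,cv2.resize(c["image"][y0:y1,x0:x1,::-1],None,fx=s,fy=s,interpolation=cv2.INTER_CUBIC))
E
python3 - <<'E'
from h import *
c=r.read_camera("top");crop(c,"pics/t1.png",165,120,365,240,4)
c=r.read_camera("scene");crop(c,"pics/s1.png",160,125,360,270,4)
E
```

```text
(no output)
```

View pics/t1.png

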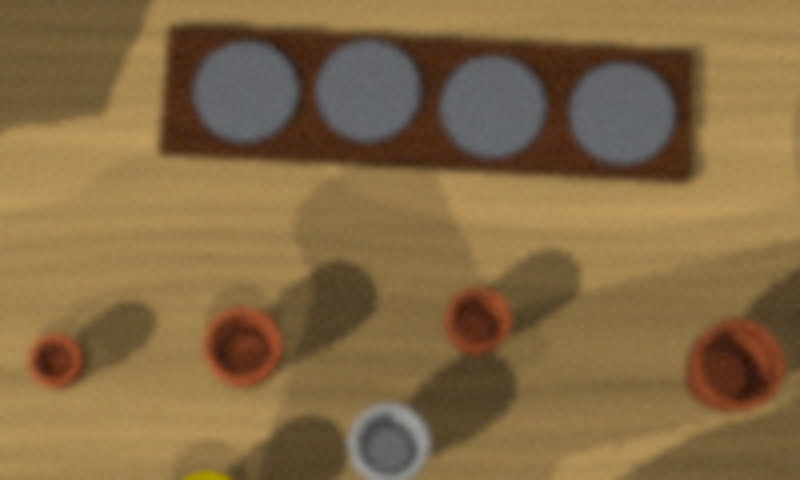

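View pics/s1.png

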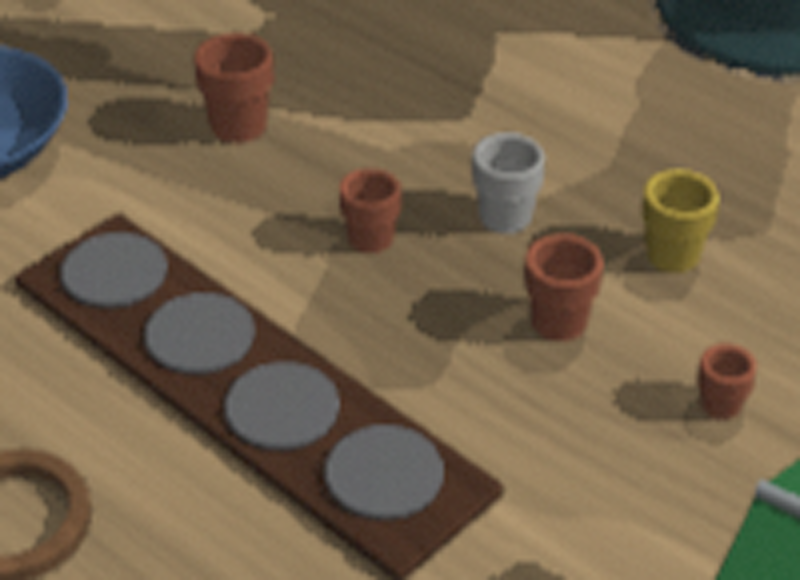

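Run:
```python
from h import *
T=r.read_camera("top");S=r.read_camera("scene")
t=lambda p:(165+(p[0]+.5)/4-.5,120+(p[1]+.5)/4-.5)
s=lambda p:(160+(p[0]+.5)/4-.5,125+(p[1]+.5)/4-.5)
D={'small':((57,359),(728,365),.042),'medium':((479,320),(371,188),.052),'large':((243,346),(564,262),.062),'largest':((737,363),(234,63),.072),
'd1':((246,91),(385,470),.018),'d2':((369,91),(282,404),.018),'d3':((493,106),(200,332),.018),'d4':((622,112),(114,269),.018)}
for k,(a,b,z) in D.items():
    x,e=tri([ray(T,*t(a)),ray(S,*s(b))]); print(k,x.round(4),np.round(e,4),atz(T,*t(a),z)[:2].round(4),atz(S,*s(b),z)[:2].round(4))
# diameters from top at rim height
for k,w,z in(('small',53,.042),('medium',65,.052),('large',77,.062),('largest',92,.072)): print(k,w/4/T['fx']*(1.115-z))
o=r.get_obs(); R=Ro.from_euler('xyz',o['tool_rot'],degrees=True).as_matrix();print(o['t'],R.round(3))
```

```text
small [0.443  0.2272 0.0394] [0.0001 0.0001] [0.4425 0.2267] [0.4454 0.2282]
medium [ 0.4719 -0.0655  0.05  ] [0.0007 0.0007] [ 0.4711 -0.0648] [ 0.4739 -0.0645]
large [0.4508 0.0959 0.0588] [0.0008 0.0008] [0.4499 0.0964] [0.4542 0.0972]
largest [ 0.4415 -0.2384  0.0645] [0.0005 0.0005] [ 0.4401 -0.2362] [ 0.4487 -0.2311]
d1 [0.6462 0.1025 0.0162] [0.0006 0.0006] [0.6453 0.1028] [0.6477 0.103 ]
d2 [0.6476 0.012  0.0152] [0.001 0.001] [0.6461 0.0128] [0.6499 0.0131]
d3 [ 0.6367 -0.0786  0.0157] [0.0008 0.0008] [ 0.6354 -0.0777] [ 0.6386 -0.0775]
d4 [ 0.6329 -0.1726  0.0159] [0.0008 0.0008] [ 0.6317 -0.1716] [ 0.6346 -0.1715]
small 0.03629155467222079
medium 0.04409370606265444
large 0.051742698911152546
largest 0.06123533770819987
0.3 [[ 0.426 -0.905 -0.   ]
 [-0.905 -0.426  0.001]
 [-0.001 -0.    -1.   ]]
```

Triangulated heights match the text to within a few mm. The pots and discs are located: small goes to d1, medium to d2, large to d3 and largest to d4. I'll turn the jaws along world x and head for the small pot.

```bash
python3 -m crank '0 0 0 -0.16;0 0 0 -0.16;0 0 0 -0.16;0 0 0 -0.16;0 0 0 -0.16;0 0 0 -0.16;0 0 0 -0.16;0 0 0 -0.011' 1 15
python3 -m crank '10 -55 0 0;12 -55 0 0;12 -55 0 0;12 -55 0 0;12 -55 0 0;12 -55 0 0;12 -55 0 0;12 -55 0 0'
```

```text
t: 1.3
tcp_pos: [0.2874, -0.6107, 0.2386]
tool_rot: [-180.0, 0.0, -0.1]
wrist_force: [1.1, 0.6, -0.2]
grip_width: 0.0883
t: 2.3
tcp_pos: [0.3815, -0.1691, 0.239]
tool_rot: [180.0, -0.1, -0.2]
wrist_force: [0.7, 0.5, -0.1]
grip_width: 0.088
```

```bash
python3 -m crank '8 -50 0 0;8 -50 0 0;8 -50 0 0;8 -50 0 0;8 -50 0 0;8 -50 0 0;8 -50 0 0;5 -46 0 0'
python3 -m crank '0 0 15 0;0 0 15 0;0 0 15 0;0 0 15 0;0 0 15 0;0 0 0 0;0 0 0 0;0 0 0 0'
python3 - <<'E'
from h import *
W=r.read_camera("wrist");crop(W,"pics/w1.png",0,0,512,384,1.5)
o=r.get_obs();print(o['tcp_pos'],o['tool_rot'],W['eye'],W['rotation'],W['fx'],W['cx'],W['cy'])
E
```

```text
t: 3.3
tcp_pos: [0.4425, 0.2272, 0.239]
tool_rot: [-180.0, -0.0, -0.1]
wrist_force: [-0.9, -0.1, -0.1]
grip_width: 0.0878
t: 4.3
tcp_pos: [0.443, 0.2255, 0.1645]
tool_rot: [-180.0, -0.1, -0.0]
wrist_force: [0.8, 0.5, -0.0]
grip_width: 0.0881
[0.44291931 0.22552825 0.16447615] [-1.79963745e+02 -7.65072355e-02  2.32388926e-03] [0.44218099 0.3089931  0.31132397] [ 1.61347613e+02 -9.36069810e-02  3.26911106e-02] 277.72662579083186 256.831115942333 186.98699994847203
```

View pics/w1.png

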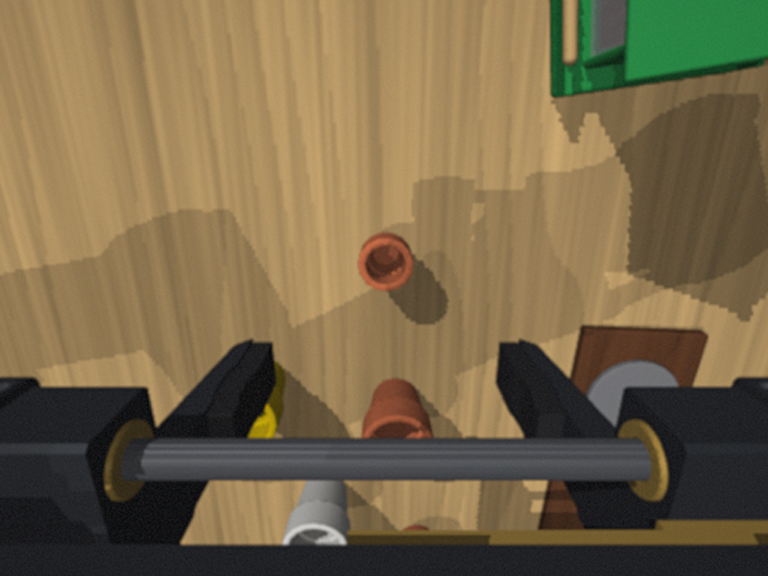

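```bash
python3 - <<'E'
from h import *
W=r.read_camera("wrist");print(atz(W,386.3/1.5-.2,262/1.5-.2,.042),atz(W,386.3/1.5-.2,262/1.5-.2,.039))
E
python3 -m crank '0 0 20 0;0 0 20 0;0 0 20 0;0 0 20 0;0 0 20 0;0 0 20 0;0 0 15 0;0 0 15 0'
```

```text
[0.44312012 0.23141678 0.042     ] [0.44313113 0.23055247 0.039     ]
t: 5.4
tcp_pos: [0.4428, 0.2255, 0.0134]
tool_rot: [-180.0, -0.0, 0.0]
wrist_force: [1.0, -0.4, -0.2]
grip_width: 0.0886
```

Once I correct for the visible outer collar, the wrist view gives y≈0.228. I'll nudge 2 mm and grip.

```bash
python3 -m crank '0 -2 0 0;0 0 0 0;0 0 0 0;0 0 0 0;0 0 0 0;0 0 0 0;0 0 0 0;0 0 0 0' 0.3 15
python3 -m crank '0 0 0 0;0 0 0 0;0 0 0 0;0 0 0 0;0 0 -10 0;0 0 -20 0;0 0 -25 0;0 0 -25 0' 0.3 15
```

```text
t: 6.4
tcp_pos: [0.4426, 0.2273, 0.014]
tool_rot: [-180.0, -0.0, 0.0]
wrist_force: [-0.6, -1.0, 3.2]
grip_width: 0.0377
t: 7.4
tcp_pos: [0.4417, 0.227, 0.0941]
tool_rot: [180.0, 0.1, 0.0]
wrist_force: [1.4, -0.1, -0.1]
grip_width: 0.0382
```

```bash
python3 -m crank '20 12 0 0;30 18 0 0;30 18 0 0;35 21 0 0;35 21 0 0;25 15 0 0;20 12 0 0;10 7 0 0'
python3 -m crank '0 0 15 0;0 0 15 0;0 0 15 0;0 0 5 0;0 0 3 0;0 0 0 0;0 0 0 0;0 0 0 0'
```

```text
t: 8.4
tcp_pos: [0.6478, 0.1025, 0.0933]
tool_rot: [180.0, 0.0, -0.0]
wrist_force: [0.0, -0.0, -1.0]
grip_width: 0.038
t: 9.4
tcp_pos: [0.6478, 0.1033, 0.0413]
tool_rot: [-180.0, -0.1, -0.0]
wrist_force: [-0.6, -1.2, -1.1]
grip_width: 0.0378
```

```bash
python3 -m crank '-1 0 2 0;0 0 2 0;0 0 2 0;0 0 1 0;0 0 1 0;0 0 0.5 0;0 0 0 0;0 0 0 0'
```

```text
t: 10.4
tcp_pos: [0.6464, 0.1033, 0.0323]
tool_rot: [-180.0, -0.0, -0.0]
wrist_force: [-0.0, 0.1, -0.4]
grip_width: 0.0374
```

Run:
```python
from h import *
W=r.read_camera("wrist");crop(W,"pics/w2.png",100,100,420,340,2.5)
```

```text
(no output)
```

View pics/w2.png

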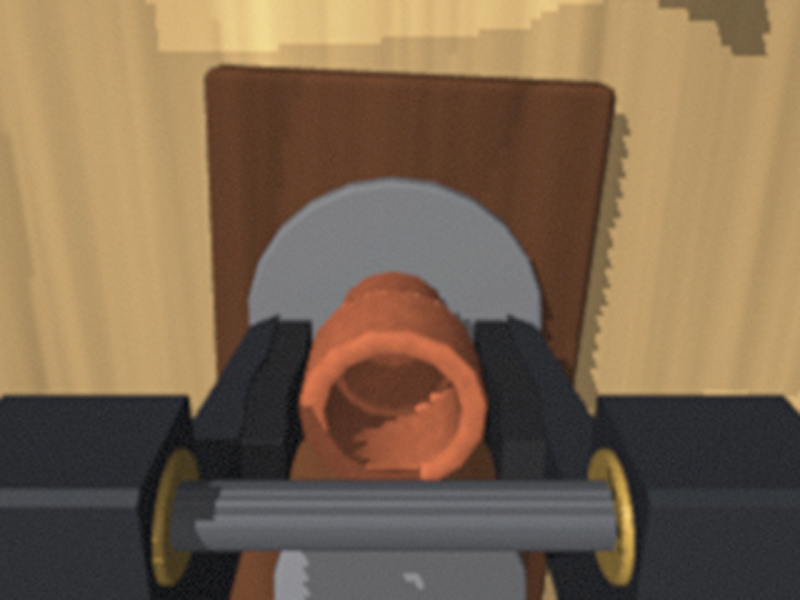

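Wrist view: the pot stands upright in the jaws. In the crop, the disc edges are at 249 and 541 (centre 395) and the pot is at 394, so x is good. I'll check y and contact.

```bash
python3 - <<'E'
from h import *
W=r.read_camera("wrist")
p=lambda u,v,z:atz(W,100+(u+.5)/2.5-.5,100+(v+.5)/2.5-.5,z)
print(p(395,179,.018),'disc+38',p(395,273,.018),'foot+14',p(249,305,.018)[0],p(541,305,.018)[0])
print(r.get_obs()['wrist_force'])
E
python3 -m crank '0 0 0.5 0;0 0 0.5 0;0 0 0 0;0 0 0 0;0 0 0 0;0 0 0 0;0 0 0 0;0 0 0 0'
```

```text
[0.64641407 0.14229658 0.018     ] disc+38 [0.6464528  0.11780433 0.018     ] foot+14 0.6091479204877414 0.6837916803367343
[-0.3618704  -0.50905712 -1.05398778]
t: 11.5
tcp_pos: [0.6465, 0.1033, 0.032]
tool_rot: [-180.0, -0.0, 0.0]
wrist_force: [-2.3, 0.1, 5.6]
grip_width: 0.038
```

Centred within 1 mm, with contact felt at 5.6 N. I'll release and go to the medium pot.

```bash
python3 -m crank '0 0 0 0;0 0 0 0;0 0 0 0;0 0 -10 0;0 0 -20 0;0 0 -30 0;0 0 -30 0;0 0 -10 0' 1
python3 -m crank '-20 20 0 0;-25 24 0 0;-25 24 0 0;-25 24 0 0;-25 24 0 0;-25 24 0 0;-20 20 0 0;-9 8 0 0'
python3 -m crank '0 0 20 0;0 0 20 0;0 0 20 0;0 0 20 0;0 0 15 0;0 0 15 0;0 0 0 0;0 0 0 0'
```

```text
t: 12.5
tcp_pos: [0.6486, 0.1035, 0.1356]
tool_rot: [-180.0, -0.4, 0.0]
wrist_force: [-0.4, 0.2, 0.2]
grip_width: 0.0881
t: 13.5
tcp_pos: [0.4712, -0.0654, 0.1311]
tool_rot: [-180.0, 0.0, -0.1]
wrist_force: [0.8, 0.5, -0.1]
grip_width: 0.0879
t: 14.5
tcp_pos: [0.4728, -0.0648, 0.0215]
tool_rot: [180.0, -0.0, 0.0]
wrist_force: [0.1, 0.0, 0.1]
grip_width: 0.0879
```

```bash
python3 -m crank '0 0 0 0;0 0 0 0;0 0 0 0;0 0 0 0;0 0 0 0;0 0 0 0;0 0 0 0;0 0 0 0' 0.4 15
python3 -m crank '0 0 0 0;0 0 0 0;0 0 0 0;0 0 -10 0;0 0 -20 0;0 0 -25 0;0 0 -25 0;0 0 0 0' 0.4 15
python3 -m crank '18 -8 0 0;25 -11 0 0;28 -13 0 0;28 -13 0 0;28 -13 0 0;22 -10 0 0;16 -7 0 0;9 -3 0 0'
python3 -m crank '0 0 15 0;0 0 15 0;0 0 10 0;0 0 8 0;0 0 6 0;0 0 4 0;0 0 0 0;0 0 0 0'
```

```text
t: 15.5
tcp_pos: [0.4725, -0.0648, 0.0213]
tool_rot: [180.0, -0.0, -0.0]
wrist_force: [0.7, -0.1, 0.7]
grip_width: 0.0451
t: 16.5
tcp_pos: [0.4741, -0.0651, 0.1034]
tool_rot: [180.0, -0.3, -0.0]
wrist_force: [-0.2, 0.4, -1.1]
grip_width: 0.0453
t: 17.5
tcp_pos: [0.6468, 0.014, 0.0998]
tool_rot: [-180.0, 0.1, 0.0]
wrist_force: [0.4, -0.2, -0.4]
grip_width: 0.0455
t: 18.5
tcp_pos: [0.6467, 0.0133, 0.0436]
tool_rot: [180.0, -0.0, 0.0]
wrist_force: [0.3, 0.2, -0.7]
grip_width: 0.0456
```

Run:
```python
from h import *
W=r.read_camera("wrist");crop(W,"pics/w3.png",100,100,420,340,2.5)
```

```text
(no output)
```

View pics/w3.png

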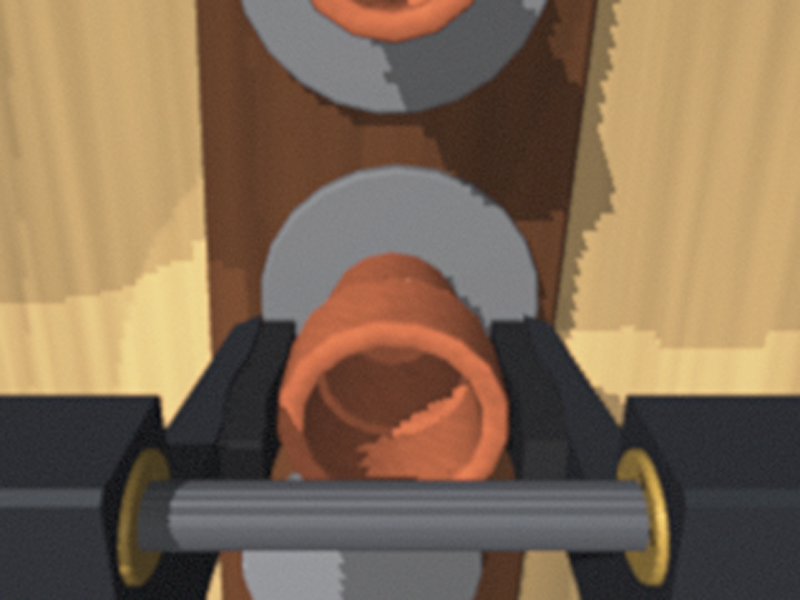

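The pot is slightly left of the disc centre: the disc spans 262–538 with its far edge at 166, and the foot edge is at (395,253).

```bash
python3 - <<'E'
from h import *
W=r.read_camera("wrist")
p=lambda u,v,z:atz(W,100+(u+.5)/2.5-.5,100+(v+.5)/2.5-.5,z)
print(p(398,166,.018),'disc+38',p(395,253,.0223),'foot+17',p(262,283,.018)[0],p(538,283,.018)[0])
E
python3 -m crank '1 0 2 0;0 0 1 0;0 0 0.5 0;0 0 0 0;0 0 0 0;0 0 0 0;0 0 0 0;0 0 0 0'
```

```text
[0.64758602 0.05258901 0.018     ] disc+38 [0.64683738 0.03040009 0.0223    ] foot+17 0.6108722337038459 0.6855960516364977
t: 19.6
tcp_pos: [0.6474, 0.0132, 0.0398]
tool_rot: [180.0, -0.0, 0.0]
wrist_force: [0.8, 0.1, -0.3]
grip_width: 0.0456
```

```bash
python3 -m crank '0 -1 0 0;0 0 0.5 0;0 0 0.5 0;0 0 0.3 0;0 0 0 0;0 0 0 0;0 0 0 0;0 0 0 0'
```

```text
t: 20.6
tcp_pos: [0.6475, 0.0143, 0.0393]
tool_rot: [-180.0, -0.0, 0.0]
wrist_force: [-2.5, 0.5, 5.2]
grip_width: 0.0452
```

```bash
python3 -m crank '0 0 0 0;0 0 0 0;0 0 0 0;0 0 -10 0;0 0 -20 0;0 0 -30 0;0 0 -30 0;0 0 -10 0' 1
python3 -m crank '-20 -8 0 0;-28 -12 0 0;-30 -13 0 0;-30 -13 0 0;-30 -13 0 0;-28 -11 0 0;-20 -8 0 0;-10 -4 0 0'
python3 -m crank '0 0 20 0;0 0 20 0;0 0 20 0;0 0 20 0;0 0 15 0;0 0 13 0;0 0 0 0;0 0 0 0'
python3 -m crank '0 0 0 0;0 0 0 0;0 0 0 0;0 0 0 0;0 0 0 0;0 0 0 0;0 0 0 0;0 0 0 0' 0.5 15
```

```text
t: 21.6
tcp_pos: [0.6496, 0.0142, 0.1428]
tool_rot: [180.0, -0.4, -0.0]
wrist_force: [-0.3, -0.2, -0.4]
grip_width: 0.0881
t: 22.6
tcp_pos: [0.4504, 0.0965, 0.1384]
tool_rot: [180.0, -0.0, 0.0]
wrist_force: [-0.5, 0.2, -0.2]
grip_width: 0.0883
t: 23.6
tcp_pos: [0.4519, 0.0963, 0.0308]
tool_rot: [-180.0, -0.0, 0.0]
wrist_force: [0.4, -0.1, -0.4]
grip_width: 0.0881
t: 24.6
tcp_pos: [0.4516, 0.0963, 0.0306]
tool_rot: [-180.0, -0.0, 0.0]
wrist_force: [0.0, 0.4, 4.2]
grip_width: 0.054
```

```bash
python3 -m crank '0 0 0 0;0 0 0 0;0 0 -10 0;0 0 -20 0;0 0 -20 0;0 0 -20 0;0 0 -20 0;0 0 0 0' 0.5 15
python3 -m crank '18 17 0 0;25 24 0 0;28 26 0 0;28 26 0 0;28 26 0 0;26 24 0 0;20 19 0 0;12 11 0 0'
python3 -m crank '0 0 20 0;0 0 15 0;0 0 12 0;0 0 10 0;0 0 6 0;0 0 4 0;0 0 0 0;0 0 0 0'
python3 - <<'E'
from h import *
W=r.read_camera("wrist");crop(W,"pics/w4.png",100,100,420,340,2.5)
E
```

```text
t: 25.6
tcp_pos: [0.4526, 0.0964, 0.1219]
tool_rot: [-180.0, -0.2, 0.0]
wrist_force: [-0.5, 0.6, -1.7]
grip_width: 0.0538
t: 26.6
tcp_pos: [0.6363, -0.0776, 0.1187]
tool_rot: [-180.0, 0.1, -0.0]
wrist_force: [-0.1, 0.2, -2.0]
grip_width: 0.0536
t: 27.6
tcp_pos: [0.6368, -0.0769, 0.054]
tool_rot: [180.0, -0.1, -0.0]
wrist_force: [-0.6, 0.5, -1.4]
grip_width: 0.054
```

View pics/w4.png

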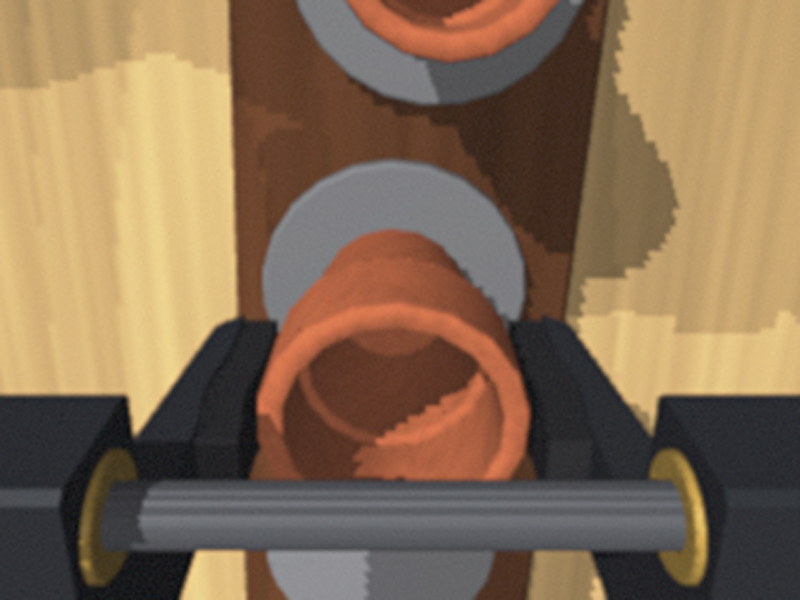

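The disc spans 263–526 (centre 394) with its far edge at y=160. The foot's far edge is at (394,230), so the pot is centred in x.

```bash
python3 - <<'E'
from h import *
W=r.read_camera("wrist")
p=lambda u,v,z:atz(W,100+(u+.5)/2.5-.5,100+(v+.5)/2.5-.5,z)
print(p(394,160,.018),'disc+38',p(394,230,.0234),'foot+20',p(263,272,.018)[0],p(526,272,.018)[0])
E
python3 -m crank '0 0 2 0;0 0 2 0;0 0 0.5 0;0 0 0 0;0 0 0 0;0 0 0 0;0 0 0 0;0 0 0 0'
```

```text
[ 0.63665695 -0.03851018  0.018     ] disc+38 [ 0.63666083 -0.05666044  0.0234    ] foot+20 0.5993253205327219 0.6743624345948388
t: 28.7
tcp_pos: [0.6364, -0.0768, 0.0489]
tool_rot: [-180.0, -0.0, -0.0]
wrist_force: [0.5, -0.1, -1.5]
grip_width: 0.0534
```

```bash
python3 -m crank '0 0 0.4 0;0 0 0.4 0;0 0 0.3 0;0 0 0 0;0 0 0 0;0 0 0 0;0 0 0 0;0 0 0 0'
```

```text
t: 29.7
tcp_pos: [0.6365, -0.0768, 0.0486]
tool_rot: [180.0, -0.0, 0.0]
wrist_force: [-2.4, 0.8, 5.3]
grip_width: 0.0536
```

```bash
python3 -m crank '0 0 0 0;0 0 0 0;0 0 0 0;0 0 -10 0;0 0 -20 0;0 0 -30 0;0 0 -30 0;0 0 -20 0' 1
python3 -m crank '-20 16 0 0;-28 23 0 0;-30 25 0 0;-30 25 0 0;-30 25 0 0;-28 23 0 0;-20 16 0 0;-11 6 0 0'
python3 -m crank '0 0 0 0;0 0 0 0;0 0 0 0;0 0 0 0;0 0 0 0;0 0 0 0;0 0 0 0;0 0 0 0'
python3 - <<'E'
from h import *
W=r.read_camera("wrist");crop(W,"pics/w5.png",100,60,420,300,2.5)
E
```

```text
t: 30.7
tcp_pos: [0.6377, -0.0769, 0.1614]
tool_rot: [180.0, -0.2, 0.0]
wrist_force: [-0.1, -1.0, 0.2]
grip_width: 0.0881
t: 31.7
tcp_pos: [0.4386, -0.2365, 0.1585]
tool_rot: [180.0, -0.0, -0.1]
wrist_force: [-0.5, 0.1, 0.4]
grip_width: 0.088
t: 32.7
tcp_pos: [0.4393, -0.2358, 0.1578]
tool_rot: [-180.0, 0.0, -0.0]
wrist_force: [0.1, 0.1, 0.1]
grip_width: 0.0882
```

View pics/w5.png

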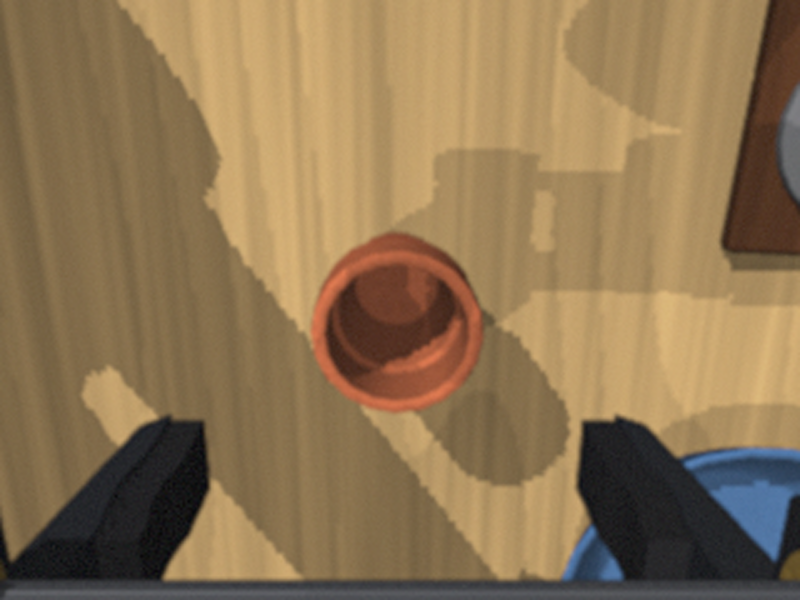

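The rim spans 313–483 in x and 248–411 in y, with its centre at (398,330).

Run:
```python
from h import *
W=r.read_camera("wrist")
p=lambda u,v,z:atz(W,100+(u+.5)/2.5-.5,60+(v+.5)/2.5-.5,z)
print(p(398,330,.072),p(398,411,.072),p(313,330,.072),p(483,330,.072), r.get_obs()['tcp_pos'])
T=r.read_camera("top")
u,v=165+(737.5)/4-.5,120+363.5/4-.5
print(tri([ray(T,u,v),ray(W,100+(398.5)/2.5-.5,60+(330.5)/2.5-.5)]), atz(T,597/1.5,237/1.5,.02))
```

```text
[ 0.44069734 -0.23531151  0.072     ] [ 0.4407891  -0.26716122  0.072     ] [ 0.4104691  -0.23532381  0.072     ] [ 0.4709275  -0.23529921  0.072     ] [ 0.43937096 -0.23578651  0.15782436]
(array([ 0.44082787, -0.23741825,  0.06639584]), [0.00012908516200150913, 0.00012908516200161143]) [ 0.60182312 -0.39518929  0.02      ]
```

```bash
python3 -m crank '1 0 20 0;0 0 20 0;0 0 20 0;0 0 20 0;0 0 15 0;0 0 13 0;0 0 10 0;0 0 0 0'
python3 -m crank '0 0 0 0;0 0 0 0;0 0 0 0;0 0 0 0;0 0 0 0;0 0 0 0;0 0 0 0;0 0 0 0' 0.6 15
```

```text
t: 33.85
tcp_pos: [0.4399, -0.2355, 0.0391]
tool_rot: [-180.0, 0.1, 0.0]
wrist_force: [0.4, -0.2, 0.5]
grip_width: 0.0882
t: 34.85
tcp_pos: [0.4409, -0.236, 0.0403]
tool_rot: [180.0, -0.1, 0.0]
wrist_force: [0.0, 0.0, 4.3]
grip_width: 0.0621
```

```bash
python3 -m crank '0 0 0 0;0 0 0 0;0 0 -10 0;0 0 -20 0;0 0 -20 0;0 0 -20 0;0 0 -20 0;0 0 -10 0' 0.6 20
python3 -m crank '18 -6 0 0;26 -9 0 0;29 -10 0 0;29 -10 0 0;29 -10 0 0;27 -9 0 0;20 -7 0 0;13 -4 0 0'
python3 -m crank '0 0 20 0;0 0 20 0;0 0 15 0;0 0 10 0;0 0 7 0;0 0 5 0;0 0 0 0;0 0 0 0'
python3 - <<'E'
from h import *
W=r.read_camera("wrist");crop(W,"pics/w6.png",100,100,420,340,2.5)
E
```

```text
t: 35.85
tcp_pos: [0.4402, -0.2357, 0.1405]
tool_rot: [180.0, -0.0, -0.0]
wrist_force: [0.8, -0.0, -1.1]
grip_width: 0.062
t: 36.85
tcp_pos: [0.6322, -0.1694, 0.138]
tool_rot: [-179.9, 0.1, 0.1]
wrist_force: [-0.1, -0.1, -2.3]
grip_width: 0.0616
t: 37.85
tcp_pos: [0.6319, -0.1709, 0.0635]
tool_rot: [180.0, -0.1, -0.0]
wrist_force: [0.1, 0.4, -1.9]
grip_width: 0.0618
```

View pics/w6.png

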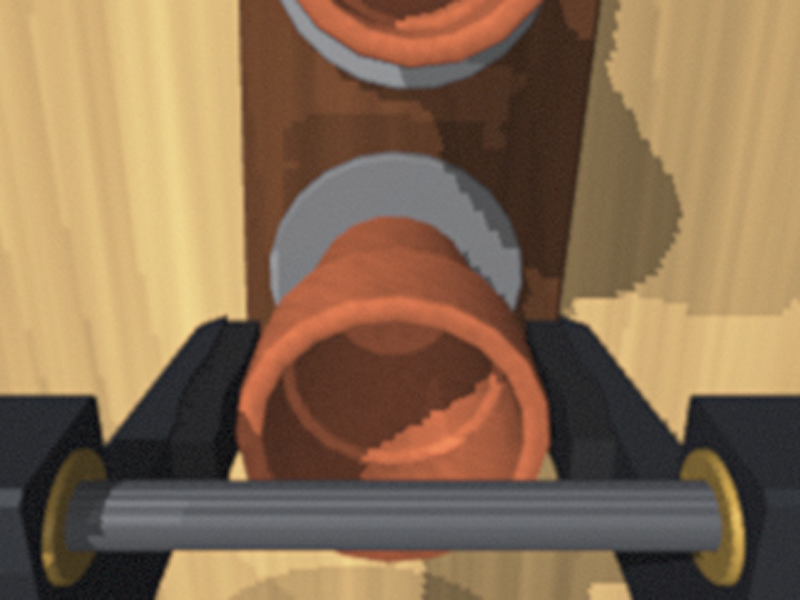

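The disc spans 271–522 with its far edge at y=152. The foot's far edge is at (394,217).

```bash
python3 - <<'E'
from h import *
W=r.read_camera("wrist")
p=lambda u,v,z:atz(W,100+(u+.5)/2.5-.5,100+(v+.5)/2.5-.5,z)
print(p(396,152,.018),'disc+38',p(394,217,.0232),'foot+23',p(271,262,.018)[0],p(522,262,.018)[0])
E
python3 -m crank '0 0 2 0;0 0 2 0;0 0 0.5 0;0 0 0 0;0 0 0 0;0 0 0 0;0 0 0 0;0 0 0 0'
```

```text
[ 0.63230527 -0.13257158  0.018     ] disc+38 [ 0.63174397 -0.15024036  0.0232    ] foot+23 0.5950515119974149 0.6700176230296008
t: 38.95
tcp_pos: [0.6314, -0.1707, 0.0584]
tool_rot: [-180.0, 0.0, -0.0]
wrist_force: [-1.3, 0.1, 1.5]
grip_width: 0.0619
```

```bash
python3 -m crank '0 0 -2 0;1 -1.5 0 0;0 0 1 0;0 0 0.5 0;0 0 0.5 0;0 0 0.3 0;0 0 0 0;0 0 0 0'
```

```text
t: 39.95
tcp_pos: [0.6323, -0.1692, 0.0584]
tool_rot: [-180.0, 0.0, -0.0]
wrist_force: [-2.0, 0.1, 2.6]
grip_width: 0.0622
```

```bash
python3 -m crank '0 0 0 0;0 0 0 0;0 0 0 0;0 0 -10 0;0 0 -20 0;0 0 -30 0;0 0 -30 0;0 0 -30 0' 1
python3 -m crank '-20 0 -20 0;-40 0 -10 0;-40 0 0 0;-40 0 0 0;-30 0 0 0;-20 0 0 0;0 0 0 0;0 0 0 0'
python3 - <<'E'
from h import *
T=r.read_camera("top");S=r.read_camera("scene")
crop(T,"pics/t2.png",165,110,365,200,4);crop(S,"pics/s2.png",120,120,320,270,4)
E
```

```text
t: 40.95
tcp_pos: [0.6329, -0.1694, 0.1811]
tool_rot: [180.0, -0.1, 0.0]
wrist_force: [-0.0, 0.2, -0.0]
grip_width: 0.0884
t: 41.95
tcp_pos: [0.4435, -0.1695, 0.2093]
tool_rot: [180.0, -0.1, -0.0]
wrist_force: [-0.1, 0.4, 0.1]
grip_width: 0.0881
```

View pics/t2.png

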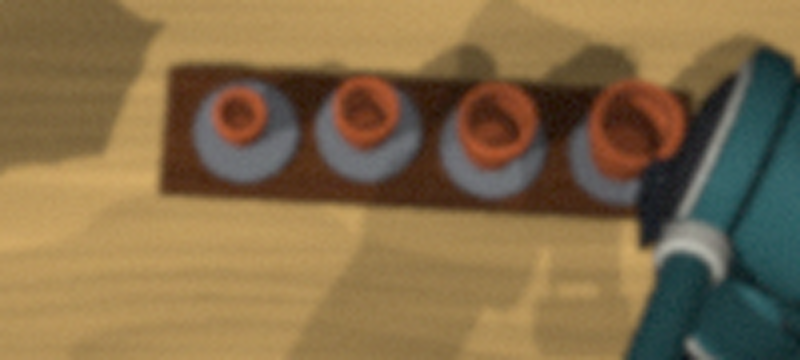

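View pics/s2.png

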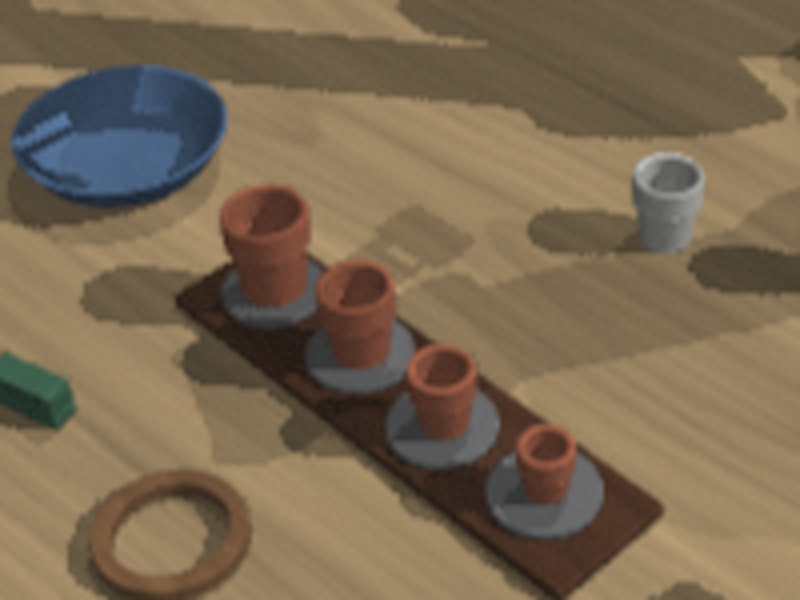

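All four stand upright in order, and the feeder-side end holds the smallest. Numeric centring check from the top rims (240,115), (366,110), (497,123), (638,128), and the largest from the scene view (265,212):

Run:
```python
from h import *
T=r.read_camera("top");S=r.read_camera("scene")
t=lambda p,z:atz(T,165+(p[0]+.5)/4-.5,110+(p[1]+.5)/4-.5,z)[:2]
s=lambda p,z:atz(S,120+(p[0]+.5)/4-.5,120+(p[1]+.5)/4-.5,z)[:2]
for n,a,b,d,z in (('s',(240,115),(546,448),(246,131),.06),('m',(366,110),(441,373),(369,131),.07),('l',(497,123),(356,289),(493,146),.08),('L',(638,128),(265,216),(622,152),.09)):
    print(n,((t(a,z)-t(d,.018))*1e3).round(1))
for n,b,z,sd in (('s',(546,448),.06,(385+160,470+20)),('m',(441,374),.07,(282+160,404+20)),('l',(356,290),.08,(360,352)),('L',(266,218),.09,(274,289))):
    print(n,((s(b,z)-s(sd,.018))*1e3).round(1))
W=r.read_camera("wrist");crop(W,"pics/w7.png",250,60,512,260,3)
```

```text
s [-2.   0.8]
m [-1.7  1.9]
l [-3.1  1.9]
L [-5.5  0.4]
s [0.6 1.8]
m [1.9 4.4]
l [0.8 4.2]
L [1.7 5.9]
```

View pics/w7.png

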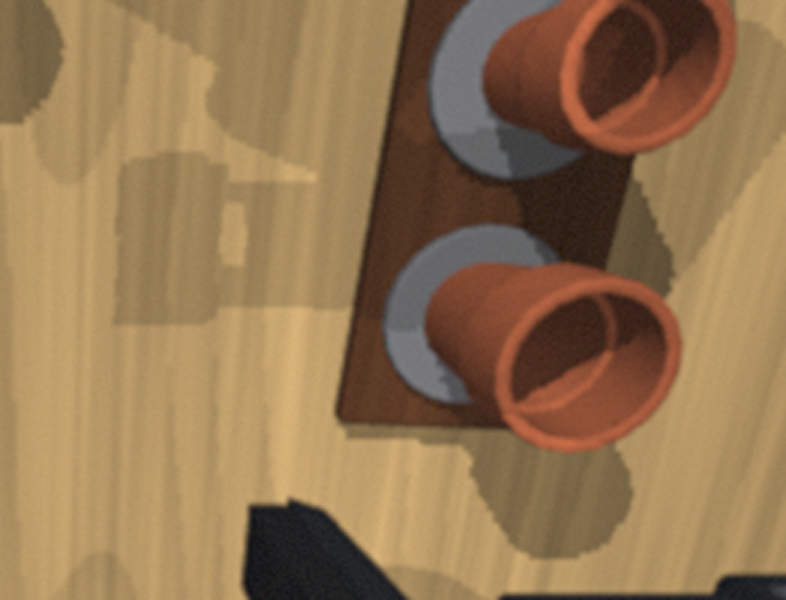

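Run:
```python
from h import *
W=r.read_camera("wrist")
p=lambda u,v:atz(W,250+(u+.5)/3-.5,60+(v+.5)/3-.5,.018)[:2]*1e3
for n,d,f in (('large',[(429,85),(515,180)],(484,75)),('largest',[(385,325),(492,225),(459,404)],(427,305))):
    print(n,[p(*q).round(1) for q in d],'foot-x-edge',p(*f).round(1))
```

```text
large [array([597.5, -80. ]), array([ 637. , -115.3])] foot-x-edge [617.8 -76.5]
largest [array([ 594. , -174.3]), array([ 631.1, -132.9]), array([ 630.8, -209.4])] foot-x-edge [ 610.2 -165.8]
```

```bash
python3 -c "
from station import r
print(r.get_obs()['t'],r.finish_job())"
```

```text
the job is handed in; nothing more can be done
42.25 None
```

All four pots stand upright on the discs in order of size, from the smallest on disc 1 beside the feeder to the largest on disc 4 beside the bird bath. I handed the job in at 42 s of the 93 s allowed.

- **Handling:** I gripped each pot by its collar and lowered it until contact showed (2.6 to 5.6 N on the wrist). I then released it and lifted the gripper straight up. I never approached the feeder, the bath or the white and yellow look-alikes, but I did not re-measure them at the end.
- **Close checks:** the wrist camera put the small, medium and large pots within about 1 mm of the disc centres. The largest is within about 1 mm across the plank and roughly 2 mm along it.
- **Checks that disagreed:** the final rim checks gave larger offsets, up to 5.5 mm in the top view and 6 mm in the scene view. They grew with rim height, and the top and scene views differed in direction. I put this down to small camera calibration errors, because the close-up views of the bases near disc height did not show it, so I left the pots as they were.

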